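# Nip a dowel blank in the gauge and hold the moisture probe on its test spot

### The arm

A 6-joint arm with a two-finger parallel gripper is mounted at the origin on the work surface. World frame = base frame: x ahead of the robot, y to its left, z up, the work surface at z = 0. Lengths are in m, angles in rad, forces in N, time in s.
With the tool pointing down it reaches from about 0.35 to 0.975 m from the base axis. Payload 7.1 kg.
Tool frame: the origin (TCP) lies midway between the tips of the shut fingers; the grasp point (between the pads) lies grip_depth behind it (grip_depth is the distance from the TCP to the grasp point, in m); z points along the fingers, y is the direction in which the jaws open and shut (so a half turn about z gives the same grasp; the last joint's range is limited). The gripper opens to 88 mm and grips with 3 to 60 N. Pads are 20 mm wide; open, the fingers measure 115 mm over their backs; the gripper's body (75 mm by 178 mm) begins 61 mm behind the grasp point.
Start: joints at [1.328, 0.423, 1.63, -0, 1.089, -0.019], TCP at [0.139, 0.609, 0.223] pointing down, gripper open.
Joint ranges: [-3, 3], [-0.9, 2.11], [0.09, 2.58], [-1.31, 4.45], [0.11, 2.69], [-2.54, 2.54]. Speed limits (rad/s): [2.39, 2.39, 3.01, 3.14, 3.14, 3.14].

### API

Orientations are given as a unit quaternion [x, y, z, w].
In Python, from cell import * gives the robot as it stands.
- The arm moves only by the tool step_arm, never from a script. Its argument "targets" is a list of rows, each a list of 4 numbers: the shift along the tool's x, y, z in m, then the turn about the tool's z in rad. In form: [[x, y, z, yaw], ...]. A call has 1 to 12 rows; each row is the pose to reach, as a shift and turn from the pose commanded when the call began, along the tool's axes at that moment; what a row does not reach only later rows make up. A row lasts 1/10 s, in which the tool goes at most 50 mm and 8.59 degrees, less where a joint would pass 70% of its speed; a pose out of reach is approached as far as the arm can. A call with a gripper value outside its range is refused whole. "jaw" is the finger opening in m, from 0 to 0.0878, set as the call begins (left out, the last holds). The fingers move at their own pace and stop on an object; "newtons" is the grip in N (left out, the last holds). Time passes only in rows, so rows that repeat a pose let the fingers close. It gives the time, the measured TCP pose, the force and the opening at its end, in the units of the state.
- state(): the state, without advancing time (a new reading comes with each control period).
- snapshot(name): name is "scene" or "top" or "wrist"; returns the picture (480x640x3 uint8, blue, green, red); there is no depth.
- camera_model(name): a dict with "fx", "fy", "cx", "cy" (pixels), "world_to_cam" (4x4, takes a point from world to camera coordinates). Camera axes: x right, y down, z forward; pixel columns grow to the right and rows downward; lengths in m; the calibration is good to about 2 mm. A picture is of the moment at which its call begins: read the wrist's pose just before it. camera_model takes no time and is no camera call; for the wrist camera it gives the pose at the moment of the call.
- sign_off(): hands the job in, once; it reports no verdict.
The state is a dict: "clock": time; "joints": joint angles; "dq": joint speeds; "joint_efforts": joint torques, N m; "ee_pos": TCP position; "eef_rot": TCP orientation; "force": force on the tool from outside, world axes, zero at the start; "wrist_torque": the same for the moment, N m; "width": finger opening in m.
Only numpy, scipy, OpenCV 4.12 (cv2) and the standard library are available. Lean on these libraries where they do the work, as an engineer would, in place of code of your own. Each camera call takes 0.05 s, during which the arm holds its last target. There are 200 camera calls.

### The job

Slide the blue jaw of the gauge shut on the square wooden blank until the blank pushes the orange sprung anvil about half way in, and let go of the jaw so that it stays nipped. Then take the yellow moisture probe out of its stand and hold it upright with its tip on the red spot, pressed lightly so that its sprung tip goes about half way in. Finish while still holding the probe there, and leave the bottle, tin, offcut and hammer alone.

Things in the scene. Friction and masses are not known exactly. Their poses are not given: they have to be found in the camera images.
- jig: Gauge fixed to the bench: aluminium base plate 150 (x) x 280 (y) x 12 mm thick; origin at the centre of its underside, z up. A green block at the +y end carries the orange sprung anvil; the blue and steel jaw slides along the jig's y axis from the -y end towards the anvil. All below 52 mm above the bench except the jaw's upright tab. The jig's position and yaw differ each time
- jaw (a joint): Slide of the jaw, m: 0 = fully open, grows as it moves towards the anvil (jig's +y), at most 0.110. The jaw face is at jig y = -0.060 + value. It needs about 9 N to slide and stays where it is left
- jaw_tab (a point): Centre of the top of the jaw's upright black tab (yellow band at the top): 36 mm along jig x, 16 mm thick along jig y, its top 102 mm above the bench, free on all sides down to 34 mm above the bench at its rear (jig -y) and 46 mm at its front. It stands 30 mm behind the jaw face. Pinch it across its 16 mm thickness from above, or push it from behind
- jaw_face (a point): Middle of the jaw's flat steel face, which meets the blank; 60 mm wide along jig x, 34 mm tall from the base plate up
- anvil (a joint): How far the orange sprung anvil (60 mm wide, 30 mm tall) is pushed in towards jig +y, m: 0 = out (its face at jig y = 0.070), 0.010 = fully in. The gap seen between the orange plate and the green block shrinks from 13 to 3 mm. Spring: 1.6 N to start it, 400 N/m more, 5.6 N fully in; a hard stop beyond
- blank: Loose square hardwood blank 130 (x) x 42 (y) x 38 (z) mm, about 150 g, lying on the jig's base plate between jaw and anvil, its long side roughly along jig x; origin at the centre of its underside. It has a red test spot and a smaller brown knot on top. It slides on the plate when the jaw pushes it
- spot (a point): Centre of the red test spot, a flat disc 20 mm across on the blank's top face (50 mm above the bench), at (-38, 3, 38) mm in the blank's frame
- stand: Fixed wooden stand 70 x 70 x 85 mm high with a vertical 28 mm hole through its centre, which holds the probe; origin at the centre of its underside
- probe: Loose moisture probe, about 130 g, standing upright in the stand; origin on its axis at the underside of its black collar, z along the axis towards the cap. Collar 36 mm across, 6 mm thick, resting on the stand's top; above it a round yellow grip 26 mm across from 6 to 72 mm above the origin; below it a grey barrel 20 mm across and 43 mm long, and the thin steel plunger
- probe_tip (a point): Rounded end of the probe's 8 mm steel plunger, on the probe's axis, 73 mm below the probe's origin when not pressed; it moves up with the plunger
- plunger (a joint): How far the sprung tip is pushed into the probe, m: 0 = out, 0.010 = fully in. The bare steel below the grey barrel shrinks from 30 to 20 mm. Spring: 1.2 N to start it, 400 N/m more, 5.2 N fully in; a hard stop beyond
- glue: White glue bottle with an orange cap, 54 mm across, 150 mm tall, origin under its centre; leave alone
- tin: Green tin, 70 mm across, 70 mm tall, origin under its centre; leave alone
- offcut: Brown wooden offcut 42 x 160 x 38 mm, origin under its centre; leave alone
- hammer: Hammer, about 240 mm long, lying on the bench, handle along its own x axis; leave alone

How it is judged:
By the outcome, as a careful person would: the job done as asked, in the order asked, and still so for the second after the job is handed in, while the arm keeps its last pose, push and grip.
It also fails if it takes over 54 s, if anything falls off the work surface, if the arm or the gripper's body presses on something with over 40 N, if the wrist force passes 120 N, or if a joint passes its speed limit or range.

## Working session

There is one attempt and no reset: what is moved stays moved. The work goes in short steps, Python scripts to look and compute and a tool call to move; the robot and the scene stay as the last step left them, time stands still between calls to the robot, and variables do not carry over. Pictures are saved under pics/ and viewed, about 8 in all and at most 12, crops included, and the job is handed in when it is done.

Besides the shell and the picture viewer there is one more tool, called after ">>>" as name(argument=value, ...), one argument or row to a line, values as JSON. step_arm: Moves the arm, as the interface text tells. Its arguments: {"type":"object","properties":{"targets":{"type":"array","items":{"type":"array","items":{"type":"number"}}},"jaw":{"type":"number"},"newtons":{"type":"number"}},"required":["targets"]}

```bash
ls; mkdir -p pics
python3 - <<'E'
from cell import *
import cv2
s=state();print(s)
for n in("top","scene"):
    cv2.imwrite(f"pics/{n}0.png",snapshot(n)); c=camera_model(n);print(n,c)
E
```

```text
pics
{'clock': 0.0, 'joints': array([ 1.32793582e+00,  4.23813070e-01,  1.63069100e+00, -3.27177510e-05,
        1.08856630e+00, -1.90585200e-02]), 'dq': array([-0.00115412,  0.00039109, -0.00192667, -0.0009494 ,  0.00117661,
       -0.00158878]), 'joint_efforts': array([ 2.68657655e-03, -5.44621933e+01, -2.73672438e+01,  6.45177579e-02,
        2.25193135e-02, -1.16767469e-04]), 'ee_pos': array([0.13859916, 0.60887706, 0.22191863]), 'eef_rot': array([ 1.11660025e-01,  9.93746191e-01, -7.34425282e-04, -8.21207396e-05]), 'force': array([-0.1693288 , -0.268199  , -0.09033465]), 'wrist_torque': array([ 0.00026097,  0.02292279, -0.01337034]), 'width': 0.08783149510095056}
top {'fx': 533.0313129777874, 'fy': 533.0313129777874, 'cx': 321.8944698455591, 'cy': 241.5165063853475, 'world_to_cam': array([[ 0.02258265, -0.99969658, -0.0098369 , -0.02914815],
       [-0.99279889, -0.02126681, -0.11789019,  0.58800936],
       [ 0.11764522,  0.01242834, -0.99297791,  1.39686271],
       [ 0.        ,  0.        ,  0.        ,  1.        ]])}
scene {'fx': 453.1676177577684, 'fy': 453.1676177577684, 'cx': 317.44855490875926, 'cy': 233.5722577775773, 'world_to_cam': array([[-0.64251703,  0.7662672 , -0.00253767,  0.40428998],
       [ 0.40639463,  0.33795161, -0.84890053, -0.15682956],
       [-0.64962702, -0.54646435, -0.52854654,  1.52771326],
       [ 0.        ,  0.        ,  0.        ,  1.        ]])}
```

View pics/top0.png

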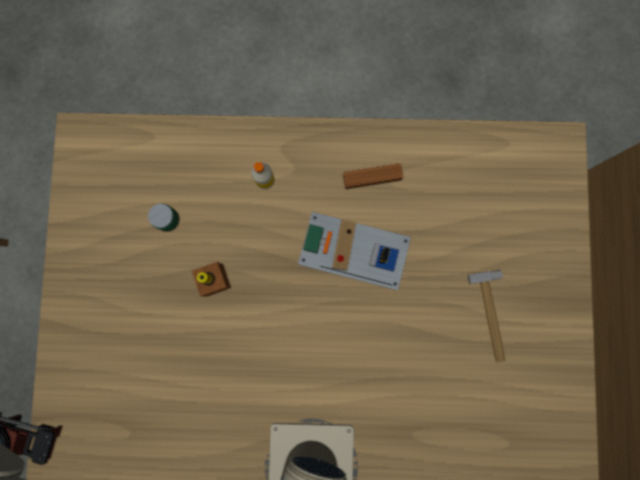

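View pics/scene0.png

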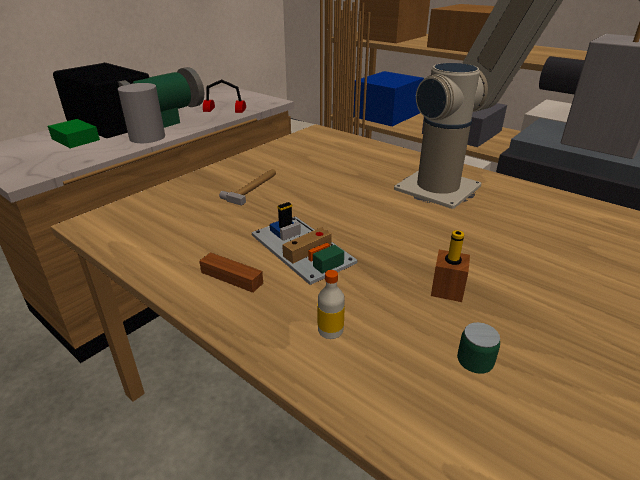

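The top view shows the jig's long axis with the anvil end on the left (world +y). The plate corners are at about (313,213), (409,236), (398,289) and (299,264), the tab at (384,250), and the probe cap at (204,278).

```bash
cat > h.py <<'E'
import numpy as np, cv2
from cell import *
from scipy.spatial.transform import Rotation as R
def back(c,uv,z):
    M=c["world_to_cam"];Rm=M[:3,:3];o=-Rm.T@M[:3,3]
    d=Rm.T@np.array([(uv[0]-c["cx"])/c["fx"],(uv[1]-c["cy"])/c["fy"],1.])
    return o+d*(z-o[2])/d[2]
def proj(c,p):
    q=c["world_to_cam"]@np.r_[p,1.];return np.array([c["fx"]*q[0]/q[2]+c["cx"],c["fy"]*q[1]/q[2]+c["cy"]])
def delta(p):  # shift in tool axes from the present measured pose to world point p
    s=state();return R.from_quat(s["eef_rot"]).inv().apply(np.asarray(p)-s["ee_pos"])
E
python3 - <<'E'
from h import *
c=camera_model("top")
P=np.array([back(c,u,.012) for u in [(313,213),(409,236),(398,289),(299,264)]])
print(P.round(4),P.mean(0)); print([np.linalg.norm(P[i]-P[(i+1)%4]).round(3) for i in range(4)])
for n,u,z in[("tab",(384,250),.102),("cap",(204,278),.157),("spot",(340,258),.05)]:
    p=back(c,u,z);print(n,p,delta(p),np.hypot(*p[:2]))
w=camera_model("wrist");M=w["world_to_cam"];print(-M[:3,:3].T@M[:3,3],M[2,:3],M[0,:3],w["fx"],w["cx"],w["cy"])
a=cv2.resize(cv2.imread("pics/top0.png")[195:305,170:430],None,fx=3,fy=3,interpolation=cv2.INTER_CUBIC);cv2.imwrite("pics/c0.png",a)
E
```

```text
[[ 0.6695  0.0103  0.012 ]
 [ 0.6114 -0.2531  0.012 ]
 [ 0.4667 -0.224   0.012 ]
 [ 0.5284  0.0449  0.012 ]] [ 0.56900509 -0.10548338  0.012     ]
[np.float64(0.27), np.float64(0.148), np.float64(0.276), np.float64(0.145)]
tab [ 0.56213609 -0.17591389  0.102     ] [-0.58719838 -0.67111472  0.12088674] 0.589018401713866
cap [0.47823132 0.26784195 0.157     ] [-0.40691594 -0.25711637  0.06531832] 0.5481281860093141
spot [ 0.54380464 -0.06528572  0.05      ] [-0.54477767 -0.56724013  0.17274409] 0.5477095168122347
[0.05645038 0.62744716 0.38536969] [ 0.29816399 -0.07003236 -0.95194207] [ 0.22204961  0.97503293 -0.0021815 ] 382.8613984909453 325.59750865548824 242.07065857693013
```

View pics/c0.png

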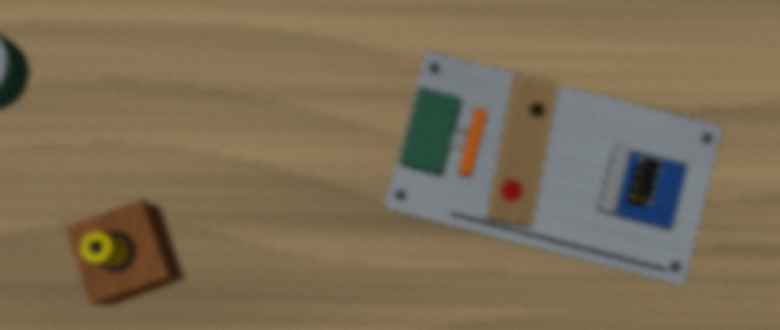

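>>> step_arm(
  targets=[
    [-0.587,-0.671,0,0],
    [-0.587,-0.671,0,0],
    [-0.587,-0.671,0,0],
    [-0.587,-0.671,0,0],
    [-0.587,-0.671,0,0],
    [-0.587,-0.671,0,0],
    [-0.587,-0.671,0,0],
    [-0.587,-0.671,0,0],
    [-0.587,-0.671,0,0],
    [-0.587,-0.671,0,0],
    [-0.587,-0.671,0,0],
    [-0.587,-0.671,0,0],
  ],
)

```text
clock: 1.3
ee_pos: [0.4241, 0.0794, 0.2228]
eef_rot: [0.112, 0.994, 0.0, 0.0]
force: [0.5, -0.0, 0.1]
width: 0.0879
```

Run:
```python
from h import *
s=state();print(s["clock"],s["ee_pos"],s["joints"],delta([.562,-.176,.223]))
```

```text
1.3 [0.42411112 0.07937154 0.2227512 ] [ 1.57358044e-01  1.33749721e-01  2.03793638e+00  1.12265404e-04
  9.69665980e-01 -1.18957691e+00] [-0.19115366 -0.21837639 -0.00025102]
```

>>> step_arm(
  targets=[
    [-0.191,-0.218,0,0],
    [-0.191,-0.218,0,0],
    [-0.191,-0.218,0,0],
    [-0.191,-0.218,0,0],
    [-0.191,-0.218,0,0],
    [-0.191,-0.218,0,0],
    [-0.191,-0.218,0,0],
    [-0.191,-0.218,0,0],
    [-0.191,-0.218,0,0],
  ],
)

```text
clock: 2.2
ee_pos: [0.5606, -0.1725, 0.2222]
eef_rot: [0.111, 0.994, 0.0, -0.001]
force: [0.8, -0.2, -0.2]
width: 0.0881
```

Run:
```python
from h import *
s=state();w=camera_model("wrist");cv2.imwrite("pics/w1.png",snapshot("wrist"));np.savez("w1.npz",**w)
print(s["ee_pos"],s["joints"],s["eef_rot"])
```

```text
[ 0.56056738 -0.17253095  0.2222071 ] [-3.18981054e-01  3.68326989e-01  1.71644050e+00  2.43672618e-04
  1.05844014e+00 -1.66652545e+00] [ 1.11453696e-01  9.93769294e-01  2.70108618e-04 -7.68336775e-04]
```

View pics/w1.png

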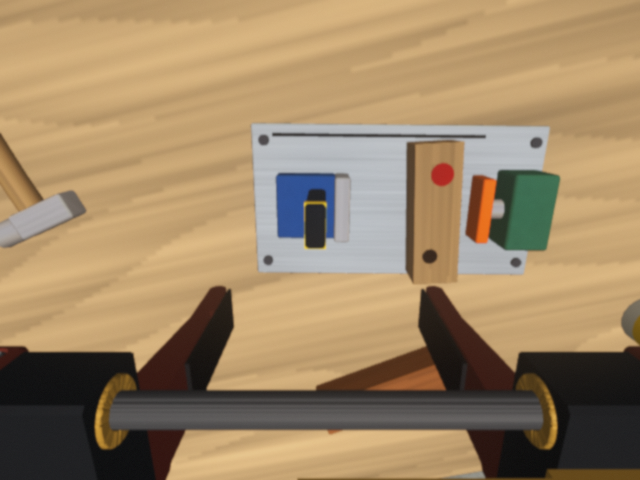

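The wrist view shows the tab top centred at about (315.5, 225) and plate corners at (251,125), (549,127), (523,274) and (257,272). The spot is at (442,174) and the orange anvil at about (470–495, 175–243).

```bash
cat >> h.py <<'E'
def load(f): return dict(np.load(f))
E
python3 - <<'E'
from h import *
c=load("w1.npz")
P=np.array([back(c,u,.012) for u in [(251,125),(549,127),(523,274),(257,272)]])
print(P.round(4),P.mean(0)); print([np.linalg.norm(P[i]-P[(i+1)%4]).round(3) for i in range(4)])
y=(P[1]+P[2]-P[0]-P[3])[:2];x=(P[3]+P[2]-P[0]-P[1])[:2];print(np.degrees([np.arctan2(y[0],y[1]),np.arctan2(-x[1],x[0])]))
o=P.mean(0)[:2];a=np.arctan2(y[0],y[1]);Y=np.array([np.sin(a),np.cos(a)]);X=np.array([np.cos(a),-np.sin(a)])
for n,u,z in[("tab",(315.5,225),.102),("spot",(442.5,174.5),.05),("knot",(429.5,256.5),.05),("facetop",(350,208),.046),("anviltop",(470,208),.042),("green",(498,208),.042)]:
    p=back(c,u,z);print(n,p,"jig",(p[:2]-o)@X,(p[:2]-o)@Y,delta(p))
E
```

```text
[[ 0.4679 -0.2235  0.012 ]
 [ 0.5313  0.0476  0.012 ]
 [ 0.6757  0.0138  0.012 ]
 [ 0.6115 -0.2587  0.012 ]] [ 0.57158644 -0.10520753  0.012     ]
[np.float64(0.278), np.float64(0.148), np.float64(0.28), np.float64(0.148)]
[13.21458149 13.47728191]
tab [ 0.55201858 -0.17913239  0.102     ] jig -0.002150601706042254 -0.07644057911479343 [ 0.00682195 -0.00863493  0.12046139]
spot [ 0.54564237 -0.06530497  0.05      ] jig -0.03437876103756754 0.03291518910487969 [0.03812809 0.10095654 0.17252839]
knot [ 0.61857119 -0.08705381  0.05      ] jig 0.04159071547553124 0.02841366667559833 [-0.03780346  0.09585582  0.17244187]
facetop [ 0.55790889 -0.1498853   0.046     ] jig -0.003102108195794001 -0.0466214121451427 [0.00747546 0.02117451 0.17647084]
anviltop [ 0.58320006 -0.04260513  0.042     ] jig -0.0030047279456642505 0.06359958385959559 [0.00650401 0.13139014 0.18050184]
green [ 0.58888253 -0.01758987  0.042     ] jig -0.0031911757818435895 0.08925147033790157 [0.00648807 0.15704269 0.18050929]
```

>>> step_arm(
  targets=[
    [0.007,-0.009,0.04,0.009],
    [0.007,-0.009,0.08,0.009],
    [0.007,-0.009,0.12,0.009],
    [0.007,-0.009,0.15,0.009],
    [0.007,-0.009,0.157,0.009],
    [0.007,-0.009,0.157,0.009],
    [0.007,-0.009,0.157,0.009],
  ],
  jaw=0.06,
)

```text
clock: 2.95
ee_pos: [0.5537, -0.1806, 0.0672]
eef_rot: [0.116, 0.993, -0.0, 0.001]
force: [-1.7, -0.1, 0.3]
width: 0.0601
```

>>> step_arm(
  targets=[
    [0,0,0,0],
    [0,0,0,0],
    [0,0,0,0],
    [0,0,0,0],
    [0,0,0,0],
    [0,0,0,0],
    [0,0,0,0],
    [0,0,0,0],
  ],
  jaw=0,
  newtons=25,
)

```text
clock: 3.75
ee_pos: [0.5528, -0.1803, 0.0658]
eef_rot: [0.116, 0.993, 0.0, 0.0]
force: [0.9, 4.5, 2.4]
width: 0.0162
```

>>> step_arm(
  targets=[
    [0,0.01,0,0],
    [0,0.02,0,0],
    [0,0.03,0,0],
    [0,0.04,0,0],
    [0,0.05,0,0],
    [0,0.06,0,0],
    [0,0.066,0,0],
    [0,0.07,0,0],
    [0,0.07,0,0],
    [0,0.07,0,0],
  ],
)

```text
clock: 4.75
ee_pos: [0.5687, -0.1137, 0.0658]
eef_rot: [0.116, 0.993, -0.001, -0.0]
force: [-2.1, -4.9, 2.5]
width: 0.0157
```

Run:
```python
from h import *
s=state();w=camera_model("wrist");i=snapshot("wrist");np.savez("w2.npz",**w);cv2.imwrite("pics/w2.png",i)
print(s["ee_pos"],s["force"],np.array(s["ee_pos"]-[.5528,-.1803,.066])[:2]@[.2305,.973], proj(w,[.5856,-.045,.042]))
t=np.array([.5716,-.1052]);Y=np.array([.2305,.973]);X=np.array([.973,-.2305])
for a in(-.03,.03):
  for b in(.07,.083): print(proj(w,np.r_[t+X*a+Y*b,.042]))
```

```text
[ 0.56867042 -0.1137076   0.06578048] [-2.11725585 -4.92097573  2.46471235] 0.06845253669633912 [459.53106249 286.09386899]
[481.88770492 232.53570212]
[507.45524413 232.54839987]
[468.43277355 335.89567472]
[491.79428911 335.92136296]
```

View pics/w2.png

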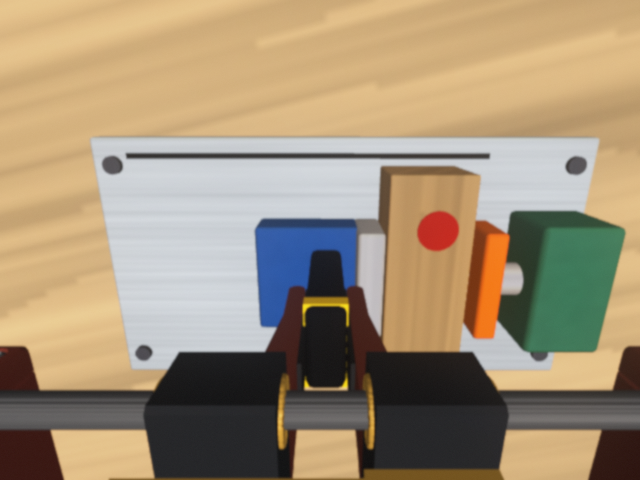

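The blank lies flat along the jaw. By position it should have about 7 mm to go before it meets the anvil. I'll use the orange plate's back edge as the reference for how far the anvil moves.

```bash
cat >> h.py <<'E'
O=np.array([.5716,-.1052]);Y=np.array([.2305,.973]);X=np.array([.973,-.2305])
def anvil(w,i):
    m=cv2.inRange(cv2.cvtColor(i,cv2.COLOR_BGR2HSV),(5,190,120),(16,255,255))
    n,l,st,ce=cv2.connectedComponentsWithStats(m)
    cand=[k for k in range(1,n) if st[k,4]>300]; k=max(cand,key=lambda k:st[k,4])
    v,u=np.nonzero(l==k); J=np.array([[(p[:2]-O)@X,(p[:2]-O)@Y] for p in (back(w,q,.042) for q in zip(u,v))])
    r=[J[(J[:,0]>a)&(J[:,0]<a+.004),1].max() for a in np.arange(-.02,.02,.008)]
    return st[k],np.round(r,4),np.mean(r)
def jawval(): return (state()["ee_pos"][:2]-O)@Y+.090
E
python3 - <<'E'
from h import *
for n in(1,2): print(anvil(load(f"w{n}.npz"),cv2.imread(f"pics/w{n}.png")))
print(jawval())
E
```

```text
(array([475, 177,  21,  65, 842], dtype=int32), array([0.0837, 0.0828, 0.0823, 0.0834, 0.0836]), np.float64(0.08315972662979873))
(array([ 471,  222,   39,  116, 2881], dtype=int32), array([0.0843, 0.0835, 0.0835, 0.0844, 0.0844]), np.float64(0.08399762458974237))
0.08102180959562642
```

>>> step_arm(
  targets=[
    [0,0.002,0,0],
    [0,0.004,0,0],
    [0,0.006,0,0],
    [0,0.008,0,0],
    [0,0.01,0,0],
    [0,0.01,0,0],
    [0,0.01,0,0],
  ],
)

```text
clock: 5.5
ee_pos: [0.5708, -0.1048, 0.0658]
eef_rot: [0.116, 0.993, -0.001, -0.0]
force: [-2.1, -10.1, 2.4]
width: 0.0156
```

Run:
```python
from h import *
s=state();w=camera_model("wrist");i=snapshot("wrist");np.savez("w3.npz",**w);cv2.imwrite("pics/w3.png",i)
print(s["ee_pos"],s["force"],jawval(),anvil(w,i))
```

```text
[ 0.57076481 -0.1047649   0.06579092] [ -2.12590067 -10.07601482   2.42077784] 0.0902612072988419 (array([ 462,  226,   32,  112, 1977], dtype=int32), array([0.0854, 0.0846, 0.0846, 0.0855, 0.0854]), np.float64(0.08509866516604206))
```

>>> step_arm(
  targets=[
    [0,0.001,0,0],
    [0,0.002,0,0],
    [0,0.003,0,0],
    [0,0.004,0,0],
    [0,0.004,0,0],
    [0,0.004,0,0],
    [0,0.004,0,0],
  ],
)

```text
clock: 6.25
ee_pos: [0.5716, -0.1014, 0.0658]
eef_rot: [0.116, 0.993, -0.001, -0.0]
force: [-3.8, -11.2, 3.6]
width: 0.016
```

Run:
```python
from h import *
s=state();w=camera_model("wrist");i=snapshot("wrist");np.savez("w4.npz",**w);cv2.imwrite("pics/w4.png",i)
print(s["ee_pos"],s["force"],jawval(),anvil(w,i))
cv2.imwrite("pics/w4c.png",cv2.resize(i[150:390,330:630],None,fx=2,fy=2))
```

```text
[ 0.57157274 -0.10139615  0.06578974] [ -3.7794463  -11.22863794   3.62127435] 0.09369452179982352 (array([ 462,  226,   32,  112, 2006], dtype=int32), array([0.0889, 0.0881, 0.088 , 0.0889, 0.0889]), np.float64(0.08854671089604069))
```

View pics/w4c.png

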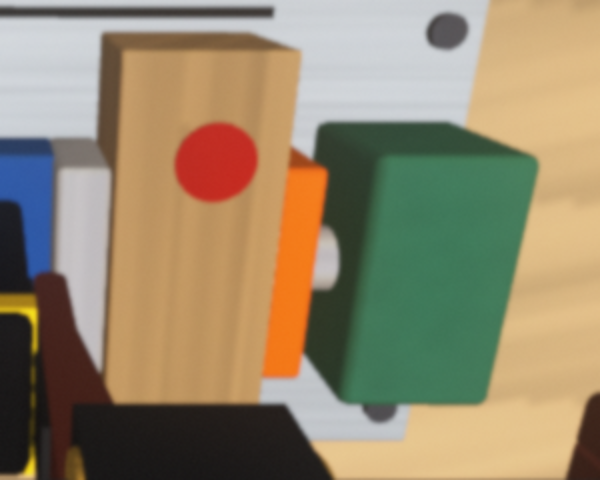

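>>> step_arm(
  targets=[
    [0,0,0,0],
    [0,0,0,0],
    [0,0,0,0],
    [0,0,-0.01,0],
    [0,0,-0.04,0],
    [0,0,-0.08,0],
    [0,0,-0.12,0],
    [0,0,-0.16,0],
    [0,0,-0.16,0],
    [0,0,-0.16,0],
    [0,0,-0.16,0],
  ],
  jaw=0.05,
)

```text
clock: 7.4
ee_pos: [0.5712, -0.0987, 0.2248]
eef_rot: [0.116, 0.993, 0.0, -0.001]
force: [-0.1, 0.4, 0.5]
width: 0.0501
```

```bash
cat >> h.py <<'E'
def spot(w,i):
    m=cv2.inRange(cv2.cvtColor(i,cv2.COLOR_BGR2HSV),(0,190,90),(4,255,255))|cv2.inRange(cv2.cvtColor(i,cv2.COLOR_BGR2HSV),(174,190,90),(180,255,255))
    n,l,st,ce=cv2.connectedComponentsWithStats(m);k=1+np.argmax(st[1:,4]);return st[k],ce[k],back(w,ce[k],.05)
E
python3 - <<'E'
from h import *
s=state();w=camera_model("wrist");i=snapshot("wrist");np.savez("w5.npz",**w);cv2.imwrite("pics/w5.png",i)
print(s["ee_pos"],s["force"],anvil(w,i),spot(w,i))
print(spot(load("w4.npz"),cv2.imread("pics/w4.png")))
print(delta([.478,.268,.235]))
E
```

```text
[ 0.57123606 -0.09873804  0.22483555] [-0.11656813  0.42717085  0.52650902] (array([401, 182,  14,  65, 642], dtype=int32), array([0.0865, 0.0861, 0.0866, 0.0863, 0.0859]), np.float64(0.0862926676747361)) (array([374, 172,  21,  21, 324], dtype=int32), array([384.24074074, 182.16049383]), array([ 0.55261628, -0.04179884,  0.05      ]))
(array([ 418,  212,   40,   38, 1186], dtype=int32), array([437.65767285, 230.73187184]), array([ 0.55249896, -0.04147548,  0.05      ]))
[ 0.17515628  0.33541736 -0.01021943]
```

View pics/w5.png

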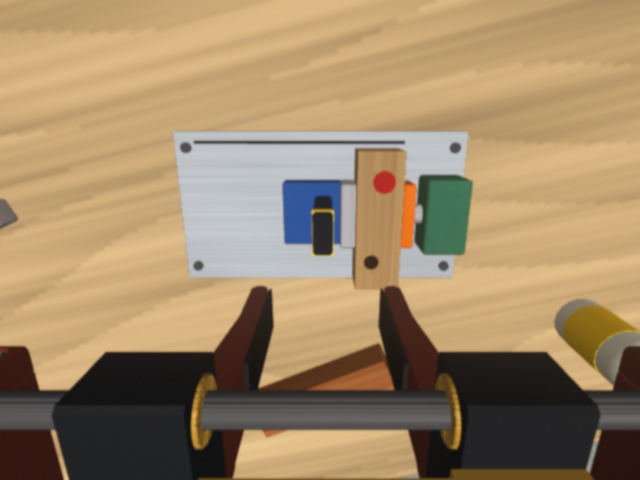

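After release, the high view gives the anvil travel only to about 1 mm per pixel. I'll re-read it from close up, since a mistake here can't be fixed later.

>>> step_arm(
  targets=[
    [0,0,0.04,0],
    [0,0,0.08,0],
    [0,0,0.12,0],
    [0,0,0.152,0],
    [0,0,0.152,0],
    [0,0,0.152,0],
  ],
)

```text
clock: 8.05
ee_pos: [0.5713, -0.0989, 0.0728]
eef_rot: [0.116, 0.993, 0.0, -0.001]
force: [0.4, -0.2, -0.2]
width: 0.0501
```

Run:
```python
from h import *
s=state();w=camera_model("wrist");i=snapshot("wrist");np.savez("w6.npz",**w);cv2.imwrite("pics/w6.png",i)
print(s["ee_pos"],s["force"],anvil(w,i),spot(w,i))
# fixed reference: green block left/right silhouettes
for n in(2,4,6):
    c=load(f"w{n}.npz");im=cv2.imread(f"pics/w{n}.png")
    for z in(.052,):
        m=cv2.inRange(cv2.cvtColor(im,cv2.COLOR_BGR2HSV),(60,80,85),(95,255,255))
        _,l,st,_=cv2.connectedComponentsWithStats(m);k=1+np.argmax(st[1:,4]);v,u=np.nonzero(l==k)
        J=np.array([[(p[:2]-O)@X,(p[:2]-O)@Y] for p in(back(c,q,z) for q in zip(u,v))])
        J=J[abs(J[:,0])<.02];print(n,"green y",np.percentile(J[:,1],[.5,99.5]),anvil(c,im)[2])
```

```text
[ 0.57132411 -0.09889768  0.07282868] [ 0.44293427 -0.16776638 -0.22404073] (array([ 453,  224,   30,  108, 1876], dtype=int32), array([0.0887, 0.0878, 0.0878, 0.0887, 0.0888]), np.float64(0.08836958865227769)) (array([ 410,  211,   38,   36, 1097], dtype=int32), array([428.51777575, 228.50683683]), array([ 0.55249906, -0.04154794,  0.05      ]))
2 green y [0.0962152  0.13387067] 0.08399762458974237
4 green y [0.09622294 0.13389037] 0.08854671089604069
6 green y [0.09614597 0.13382944] 0.08836958865227769
```

The anvil travel is 4.4–4.5 mm against the untouched view. The gap to the green block is 7.8 mm, where half way would be 8 mm, so it held after release. Next is the probe.

>>> step_arm(
  targets=[
    [0,0,-0.05,0],
    [0,0,-0.1,0],
    [0,0,-0.15,0],
    [0.02,0.04,-0.165,0],
    [0.175,0.335,-0.165,0],
    [0.175,0.335,-0.165,0],
    [0.175,0.335,-0.165,0],
    [0.175,0.335,-0.165,0],
    [0.175,0.335,-0.165,0],
    [0.175,0.335,-0.165,0],
    [0.175,0.335,-0.165,0],
    [0.175,0.335,-0.165,0],
  ],
  jaw=0.07,
)

```text
clock: 9.3
ee_pos: [0.4787, 0.2711, 0.2412]
eef_rot: [0.114, 0.993, 0.002, 0.002]
force: [-0.7, -0.0, 0.8]
width: 0.07
```

>>> step_arm(
  targets=[
    [0,0,0,0],
    [0,0,0,0],
    [0,0,0,0],
  ],
)

```text
clock: 9.6
ee_pos: [0.4796, 0.2662, 0.2393]
eef_rot: [0.117, 0.993, 0.0, 0.0]
force: [0.0, 0.3, -0.9]
width: 0.0702
```

Run:
```python
from h import *
s=state();w=camera_model("wrist");i=snapshot("wrist");np.savez("w7.npz",**w);cv2.imwrite("pics/w7.png",i)
print(s["ee_pos"],s["joints"])
```

```text
[0.47957037 0.26615427 0.23925962] [ 4.85052520e-01  2.91115791e-01  1.78592015e+00 -1.79175974e-04
  1.06383216e+00 -8.51175601e-01]
```

View pics/w7.png

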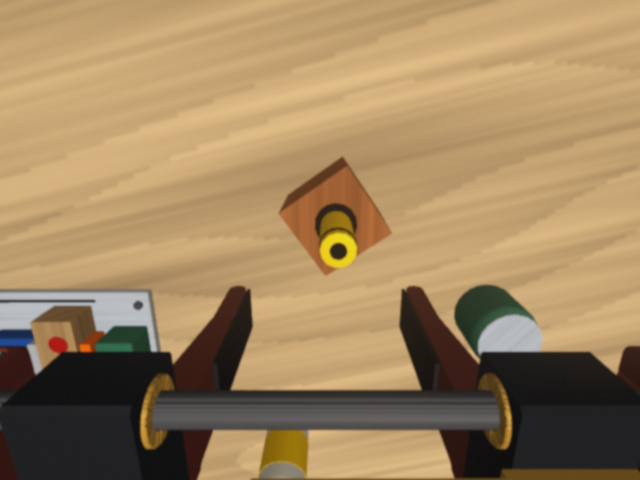

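The probe cap is centred at about (339,250), the collar at about (336,225), and the stand below is well clear of the fingers.

Run:
```python
from h import *
import cell
print([n for n in dir(cell) if not n.startswith('_')][:30], getattr(cell,"grip_depth",None))
c=load("w7.npz")
for u,z in[((339,250),.157),((336,224),.091)]: p=back(c,u,z);print(p,delta(p))
t=camera_model("top");print(back(t,(260,168),.15),back(t,(203.5,278),.157))
for z in(.157,.091):
    p=np.array([.476,.27,z]);print(proj(c,p))
```

```text
['PlanningError', 'camera_model', 'grip_depth', 'sign_off', 'snapshot', 'state'] 0.0187
[0.48211725 0.27430131 0.157     ] [-0.00056457  0.00850305  0.08207777]
[0.48168296 0.27403387 0.091     ] [-0.00017762  0.00812682  0.14807753]
[0.75740799 0.14198068 0.15      ] [0.47820431 0.26906434 0.157     ]
[330.76861154 243.06168731]
[329.79180916 218.71133976]
```

>>> step_arm(
  targets=[
    [0,0.008,0.03,0],
    [0,0.008,0.07,0],
    [0,0.008,0.11,0],
    [0,0.008,0.133,0],
    [0,0.008,0.133,0],
    [0,0.008,0.133,0],
  ],
)

```text
clock: 10.25
ee_pos: [0.4814, 0.2745, 0.106]
eef_rot: [0.117, 0.993, -0.0, -0.0]
force: [0.3, 0.6, 0.0]
width: 0.07
```

>>> step_arm(
  targets=[
    [0,0,0,0],
    [0,0,0,0],
    [0,0,0,0],
    [0,0,0,0],
    [0,0,0,0],
    [0,0,0,0],
    [0,0,0,0],
  ],
  jaw=0,
  newtons=40,
)

```text
clock: 10.95
ee_pos: [0.4809, 0.2751, 0.1058]
eef_rot: [0.116, 0.993, -0.0, 0.0]
force: [-0.6, -0.9, 2.8]
width: 0.0254
```

>>> step_arm(
  targets=[
    [0,0,-0.02,0],
    [0,0,-0.05,0],
    [0,0,-0.08,0],
    [0,0,-0.1,0],
    [0,0,-0.1,0],
    [-0.02,-0.04,-0.1,0],
    [-0.04,-0.08,-0.1,0],
    [-0.06,-0.12,-0.1,0],
    [-0.08,-0.16,-0.1,0],
    [-0.1,-0.2,-0.1,0],
    [-0.12,-0.245,-0.1,0],
    [-0.135,-0.275,-0.1,0],
  ],
)

```text
clock: 12.15
ee_pos: [0.5481, -0.0263, 0.2039]
eef_rot: [0.117, 0.993, -0.0, -0.001]
force: [-0.3, 0.5, -2.1]
width: 0.0254
```

>>> step_arm(
  targets=[
    [-0.006,-0.012,0,0],
    [-0.008,-0.017,0.01,0],
    [-0.008,-0.017,0.03,0],
    [-0.008,-0.017,0.045,0],
    [-0.008,-0.017,0.05,0],
    [-0.008,-0.017,0.05,0],
    [-0.008,-0.017,0.05,0],
    [-0.008,-0.017,0.05,0],
  ],
)

```text
clock: 12.95
ee_pos: [0.5532, -0.0416, 0.1563]
eef_rot: [0.116, 0.993, 0.0, 0.001]
force: [0.6, 0.3, -1.7]
width: 0.0258
```

Run:
```python
from h import *
s=state();w=camera_model("wrist");i=snapshot("wrist");np.savez("w8.npz",**w);cv2.imwrite("pics/w8.png",i)
e=s["ee_pos"];print(e,s["force"],s["width"],delta([.5525,-.0416,e[2]]))
z=e[2]-.0208-.073
print("tip expected",proj(w,[e[0],e[1],z]),z,"spot",proj(w,[.5525,-.0416,.05]))
cv2.imwrite("pics/w8c.png",cv2.resize(i[130:430,160:560],None,fx=2,fy=2))
```

```text
[ 0.55320657 -0.04164306  0.15634341] [ 0.59415938  0.25573987 -1.668221  ] 0.025760505859631834 [7.02730335e-04 2.37483068e-06 3.47542675e-05]
tip expected [326.43835032 243.87559205] 0.06254340983746572 spot [326.2497365  237.66968238]
```

View pics/w8c.png

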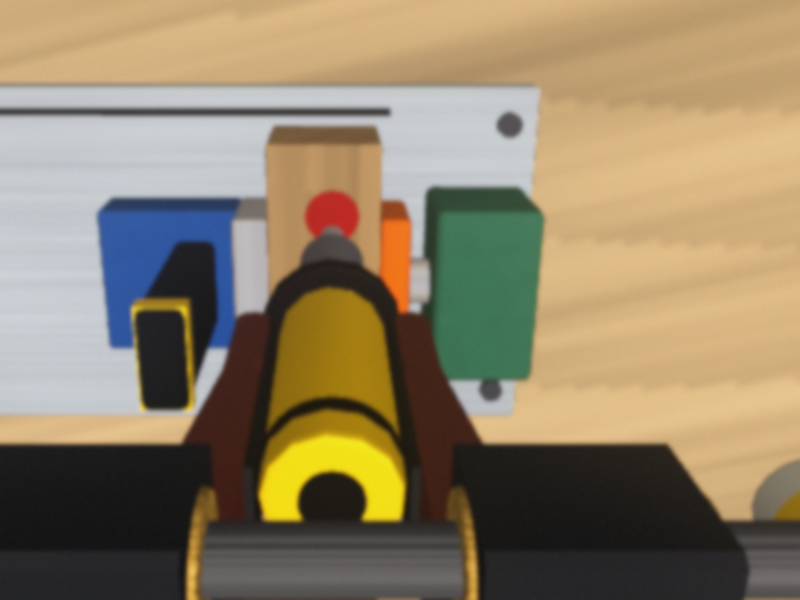

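The steel tip ends at about (326,243) in the full frame, just short of the spot centre at (326,238), as expected for a tip 12 mm above it. Now I'll lower it gently.

>>> step_arm(
  targets=[
    [0.0015,0,0.004,0],
    [0.0015,0,0.008,0],
    [0.0015,0,0.011,0],
    [0.0015,0,0.013,0],
    [0.0015,0,0.015,0],
    [0.0015,0,0.0165,0],
    [0.0015,0,0.0165,0],
    [0.0015,0,0.0165,0],
    [0.0015,0,0.0165,0],
  ],
)

```text
clock: 13.9
ee_pos: [0.5512, -0.0417, 0.1393]
eef_rot: [0.116, 0.993, -0.0, -0.0]
force: [-0.7, 0.7, 2.0]
width: 0.0256
```

Run:
```python
from h import *
f=[]
for k in range(4):
    i=snapshot("wrist");f.append(state()["force"])
w=camera_model("wrist");s=state();e=s["ee_pos"];np.savez("w9.npz",**w);cv2.imwrite("pics/w9.png",i)
print(e,np.mean(f,0),"tip z if out",e[2]-.0938,s["eef_rot"],anvil(w,i),s["clock"])
c=camera_model("scene");j=snapshot("scene");cv2.imwrite("pics/s9.png",j)
u=proj(c,[.5525,-.0416,.08]).astype(int);print(u,[proj(c,[e[0],e[1],z]).round(1) for z in(.05,.075,.118,.19)])
a=cv2.resize(j[u[1]-40:u[1]+35,u[0]-40:u[0]+40],None,fx=7,fy=7,interpolation=cv2.INTER_CUBIC);cv2.imwrite("pics/s9c.png",a)
```

```text
Traceback (most recent call last):
  File "h.py", line 19, in anvil
    r=[J[(J[:,0]>a)&(J[:,0]<a+.004),1].max() for a in np.arange(-.02,.02,.008)]
       ~~~~~~~~~~~~~~~~~~~~~~~~~~~~~~~~~~~^^
ValueError: zero-size array to reduction operation maximum which has no identity
```

Run:
```python
from h import *
f=[]
for k in range(5):
    i=snapshot("wrist");f.append(state()["force"])
w=camera_model("wrist");s=state();e=s["ee_pos"];np.savez("w9.npz",**w);cv2.imwrite("pics/w9.png",i)
print(e,np.mean(f,0),np.std(f,0),"tip z if out",e[2]-.0938,s["eef_rot"],s["clock"])
c=camera_model("scene");j=snapshot("scene");cv2.imwrite("pics/s9.png",j)
u=proj(c,[.5525,-.0416,.08]).astype(int);print(u,[proj(c,[e[0],e[1],z]).round(1) for z in(.05,.075,.118,.19)])
a=cv2.resize(j[u[1]-40:u[1]+35,u[0]-40:u[0]+40],None,fx=7,fy=7,interpolation=cv2.INTER_CUBIC);cv2.imwrite("pics/s9c.png",a)
```

```text
[ 0.55122255 -0.04170718  0.13918635] [-1.16453066 -0.9139668   1.35665294] [0.6405069  0.33230347 0.44786711] tip z if out 0.04538634655013957 [ 1.16100966e-01  9.93237416e-01 -2.88260823e-05 -1.32742681e-05] 14.35
[324 227] [array([324.5, 237.7]), array([324.5, 229.4]), array([324.6, 214.7]), array([324.8, 188.7])]
```

View pics/s9c.png

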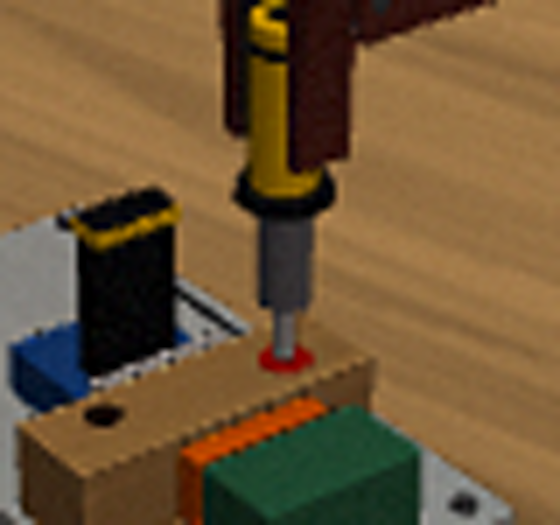

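The scene view shows the probe upright with its tip in the middle of the red spot. About 24–25 mm of steel is showing, where half way would be 25 mm, and pose and force agree. I'm handing in.

```bash
python3 -c "
from cell import *
print(sign_off())"
```

```text
the job is handed in; nothing more can be done
None
```

The job is handed in at about 14.4 s of the 54 s allowed, with the arm still holding the probe upright on the red spot. No verdict came back.

- **Jaw and anvil:** I slid the jaw shut on the blank and let go. The close-up afterwards showed the anvil 4.4 mm in, with a 7.8 mm gap to the green block against 8 mm for half way. The jaw's own position gave 5.7 mm just before release. A high view read about 3 mm, but it only resolves about 1 mm per pixel, so I took the close-up and trusted that.
- **Probe:** I took it from the stand with a 40 N grip and pressed it onto the spot. The last picture shows it upright, with the tip in the middle of the red disc.
- **Plunger:** The tool height puts it about 4.6 mm in. Force readings were noisy; averaged, they suggest roughly 4–5 mm (one early reading implied about 6 mm). The steel left showing is about 24–25 mm against 25 mm for half way.
- **Other checks:** My last attempt to measure the anvil failed because the held probe blocked the wrist camera's view. The nip was therefore last measured before the probe went on; in the final picture the blank was still against the anvil. I never went near the bottle, tin, offcut or hammer.

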